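# Set the guard dial and hold the guard open at 40 degrees

## Robot

A 7-joint arm with a two-finger parallel gripper is mounted at the origin on a cart in front of the work surface, level with it; the furniture and walls round the work are solid. World frame = base frame: x ahead of the robot, y to its left, z up, the work surface at z = 0. Lengths are in m, angles in rad, forces in N, time in s.
With the tool pointing down it reaches from about 0.4 to 0.85 m from the base axis. Payload 10.4 kg.
Tool frame: the origin (TCP) lies at the very end of the fingers, on their centre line; the grasp point (between the pads) lies 19 mm behind it; z points along the fingers, y is the line along which they close (so a half turn about z gives the same grasp; the last joint's range is limited). The gripper opens to 85 mm and grips with 20 to 120 N. Pads are 22 mm wide; open, the fingers measure 114 mm over their backs; the gripper's body (76 mm by 85 mm) begins 54 mm behind the grasp point. The pads swing forward as they close: fully open they stand 13 mm farther back than shut.
Start: joints at [1.211, 0.332, -0.065, 1.46, 0.022, 1.35, -0.088], TCP at [0.207, -0.59, 0.203] pointing down, gripper open.
Joint ranges: [-2.6, 2.6], [-0.5, 2.12], [-1.47, 1.34], [0.16, 2.42], [-1.27, 4.41], [0.06, 2.06], [-2.6, 2.6]. Speed limits (rad/s): [2.22, 2.22, 2.79, 2.79, 3.14, 3.14, 3.14].

## Interface

Orientations are given as a unit quaternion [x, y, z, w].
In Python, from workcell import manip, optics gives the robot as it stands.
- The arm moves only by the tool jog_arm, never from a script. Its arguments are lists of equal length, an entry for each row: "dr": the turn, a rotation vector about the tool's x, y, z normalised to -1 to 1, where 1 is 4 degrees, a list of three; "translation": the shift along the tool's x, y, z normalised to -1 to 1, where 1 is 0.025 m, a list of three; "jaw": the opening, from 0 (shut) to 1 (fully open). A call has 1 to 10 rows; each row shifts and turns the commanded pose from where the row before left it, along the tool's axes as they then stand; what a row does not reach is not made up. A row lasts 1/10 s, in which the tool goes at most 50 mm and 8.59 degrees, less where a joint would pass 70% of its speed; a pose out of reach is approached as far as the arm can. A call with a number of a shift or a turn outside -1 to 1 is refused whole. A call with a gripper value outside its range is refused whole. The fingers move at their own pace and stop on an object; "squeeze" is the grip in N (left out, the last holds). Time passes only in rows, so rows that do not move let the fingers close. It gives the time, the measured TCP pose, the force, the opening and the grip force at its end, in the units of the state.
- manip.get_obs(): the state, without advancing time (a new reading comes with each control period).
- optics.camera(name): name is "scene" or "top" or "wrist"; returns a dict with "color" (384x512x3 uint8, red, green, blue), "mtx" (3x3 intrinsics, pixels), "R" (3x3) and "t" (3): a world point X has camera coordinates R X + t. Camera axes: x right, y down, z forward; pixel columns grow to the right and rows downward; lengths in m; the calibration is good to about 2 mm. A picture is of the moment at which its call begins. There is no depth.
- manip.hand_in(): hands the job in; it is judged then, once.
The state is a dict: "clock": time; "joint_pos": joint angles; "joint_velocities": joint speeds; "tau": joint torques, N m; "position": TCP position; "ee_rot": TCP orientation; "ft_force": force on the tool from outside, world axes, zero at the start; "torque": the same for the moment, N m; "grip_width": opening from 0.0 (shut) to 1.0 (fully open); "grasp_force": force on a finger pad.
Only numpy, scipy, OpenCV 4.12 (cv2) and the standard library are available. Lean on these libraries where they do the work, as an engineer would, in place of code of your own. Each camera call takes 0.05 s, during which the arm holds its last target. There are 200 camera calls.

## Task

The small spindle stand is to be inspected with its spring-shut guard hood at 40 degrees. With the hood still shut, turn the black knob until the orange pointer lies on the red 40-degree mark of the dial; then lift the hood by its black bar to 40 degrees as well and hold it there with the gripper: the job finishes while you are still holding it, steady, at 40 degrees. Leave the pointer on its mark and do not disturb the other things on the board.

Things in the scene. Friction and masses are not known exactly. Their poses are not given: they have to be found in the camera images.
- stand: Fixed spindle stand: steel base plate 180 x 310 x 12 mm (x -90..90, y -165..145), grey headstock 102 mm high (hinge ears 124 mm), white dial, clear hood. Origin on the board below the hinge's middle; z up, x along the hinge axis (away from the robot at yaw 0), -y towards the hood's free edge, +y towards the knob. Dial: upright plate at x = -88, radius 112 about the hinge, to -y and up
- hood_hinge (a point): Middle of the hinge axis, 110 mm above the board; axes of the stand (the hinge axis is its x). The hood turns about this line
- hood_bar (a point): Middle of the hood's black round lifting bar, 14 mm thick, 118 mm long, parallel to the hinge axis and 200 mm from it, 110 mm above the board when shut. Two arms, 94 mm apart inside, carry it 36 mm clear of the hood's edge; free below. At hood angle a it lies 200*cos(a) mm from the hinge to the stand's -y and 200*sin(a) mm above it. It can turn between the finger pads
- hood (a joint): Opening angle of the hood, rad: 0 shut (level), grows as the bar is lifted, stop at 1.4; 40 degrees = 0.698. Spring and weight press it shut with about 1.5 to 3.5 N at the bar; let go, it falls shut. Panel 150 x 150 mm, yellow frame, 50 mm deep clear sides; a black stripe on the front side near the free edge points from the hinge and shows the angle beside the dial
- pointer (a joint): Angle of the orange pointer on the dial, rad: 0 level (towards the stand's -y), grows as it rises; 40 degrees = 0.698 is the red mark. Geared to the knob: pointer = 0.25 x knob, without play
- pointer_tip (a point): Tip of the orange pointer, 88 mm from the hinge axis, just in front of the dial
- mark_40 (a point): On the thick red 40-degree mark of the dial (26 mm long; black ticks every 5 degrees, 0 level towards the stand's -y, 90 straight up), 100 mm from the hinge axis
- setting_knob (a joint): Turn of the knob, rad, growing clockwise seen from above (range 0 to 4.6); clockwise raises the pointer. Stiff by friction, about 0.04 N m; stays where it is left
- setting_knob_grip (a point): Grip point of the black knob, on its upright axis, 83 mm above the board (stand x -50, y +112 mm). Grip: an upright bar 42 mm long, 14 mm thick, from 60 to 90 mm above the board, on a 44 mm disc. The bar lies along this point's x axis (the stand's x at knob value 0) and turns with the knob: its yaw is the stand's yaw minus the knob value
- screwdriver_0: Screwdriver with a red and black handle, 208 x 32 x 34 mm, lying right of the stand; a bystander, to be left alone. Origin: centre of its underside
- spanner_0: Steel ring spanner, 165 x 27 x 6 mm, lying left of the stand; a bystander, to be left alone. Origin: centre of its underside
- orange_clip: Orange spring clip, 68 x 29 x 10 mm; a bystander, to be left alone. Origin: centre of its underside
- nut_0: Steel hex nut, 27 x 24 x 13 mm; a bystander, to be left alone. Origin: centre of its underside
- nut_1: Steel hex nut, 22 x 19 x 10 mm; a bystander, to be left alone. Origin: centre of its underside
- nut_2: Steel hex nut, 34 x 30 x 16 mm; a bystander, to be left alone. Origin: centre of its underside
- marker: White marker pen with a black cap, 131 x 13 x 13 mm, far left; a bystander, to be left alone. Origin: centre of its underside
- tape_measure: Black and yellow tape measure, 78 x 42 x 66 mm, behind on the left; a bystander, to be left alone. Origin: centre of its underside

How it is judged:
On the way, in this order (a step that is already met when the one before it is completed fails the run):
1. the pointer is on the red 40-degree mark (within 2.5 degrees) with the hood still shut (value of joint pointer between 0.654 and 0.742 rad and value of joint hood below 0.1 rad), for 0.3 s.
2. the hood is held by the fingers at 40 degrees (within 4) (value of joint hood between 0.628 and 0.768 rad and contact force between the fingers and hood above 1 N), for 0.3 s.
At the end, for the whole second after the job is handed in: The pointer stands within 2.5 degrees of the 40-degree mark, and the hood is held by the gripper's fingers (contact of more than 1 N), steady (slower than 0.06 rad/s), within 4 degrees of 40 degrees open (all of step 2 and value of joint pointer between 0.654 and 0.742 rad and velocity of joint hood between -0.06 and 0.06 rad/s); the arm keeps its last pose, push and grip.
It fails at once if a loose thing on the board is moved by more than 20 mm (distance of any of screwdriver_0, spanner_0, orange_clip, nut_0, nut_1, nut_2, marker, tape_measure from where it was at the start of the episode above 0.02 m).
It also fails if it takes over 64 s, if anything falls off the work surface, if the arm or the gripper's body presses on something with over 40 N, if the wrist force passes 120 N, or if a joint passes its speed limit or range.

## Working session

There is one attempt and no reset: what is moved stays moved. The work goes in short steps, Python scripts to look and compute and a tool call to move; the robot and the scene stay as the last step left them, time stands still between calls to the robot, and variables do not carry over. Pictures are saved under pics/ and viewed, at most 10 in all, crops included, and the job is handed in when it is done.

Besides the shell and the picture viewer there is one more tool, called by a JSON object that holds its "method" and its "body". jog_arm: Moves the arm, as the interface text tells. Scaled input: -1 to 1 covers 0.025 m each way for a shift and 4 degrees each way for a turn. Its arguments: {"type":"object","properties":{"dr":{"type":"array","items":{"type":"array","items":{"type":"number"}}},"translation":{"type":"array","items":{"type":"array","items":{"type":"number"}}},"jaw":{"type":"array","items":{"type":"number"}},"squeeze":{"type":"number"}},"required":["dr","translation","jaw"]}

```bash
mkdir -p pics
python3 - <<'E'
from workcell import manip, optics
import cv2,numpy as np
o=manip.get_obs(); print({k:np.round(v,3) for k,v in o.items()})
for n in("scene","top"):
    c=optics.camera(n); cv2.imwrite(f"pics/{n}0.png",cv2.resize(c["color"][:,:,::-1],(800,600),interpolation=cv2.INTER_CUBIC)); np.savez(f"{n}0.npz",**c)
    print(n,np.round(c["mtx"],1).tolist(),np.round(c["R"],3).tolist(),np.round(-c["R"].T@c["t"],3))
E
```

```text
{'clock': np.float64(0.0), 'joint_pos': array([ 1.211,  0.333, -0.065,  1.461,  0.022,  1.35 , -0.089]), 'joint_velocities': array([ 0.   , -0.002,  0.   ,  0.   , -0.001,  0.002,  0.   ]), 'tau': array([-0.0000e+00, -6.2544e+01,  4.9000e-02, -3.9160e+01,  1.6000e-02,
        1.0000e-02, -0.0000e+00]), 'position': array([ 0.206, -0.589,  0.202]), 'ee_rot': array([ 0.986,  0.168, -0.   , -0.001]), 'ft_force': array([-0.383, -0.4  , -0.045]), 'torque': array([-0.008,  0.014,  0.018]), 'grasp_force': np.float64(0.0), 'grip_width': np.float64(1.002)}
scene [[374.2, 0.0, 255.6], [0.0, 374.2, 183.8], [0.0, 0.0, 1.0]] [[-0.466, -0.885, 0.006], [-0.579, 0.3, -0.758], [0.669, -0.356, -0.652]] [-0.277  0.466  0.932]
top [[461.3, 0.0, 259.3], [0.0, 461.3, 190.7], [0.0, 0.0, 1.0]] [[0.005, -1.0, 0.005], [-0.979, -0.006, -0.203], [0.203, -0.004, -0.979]] [0.233 0.029 1.705]
```

View pics/scene0.png

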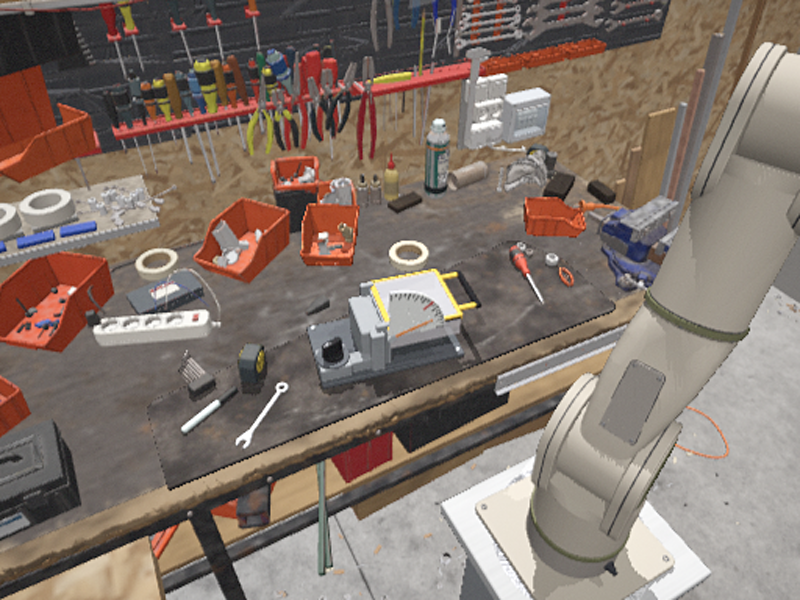

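View pics/top0.png

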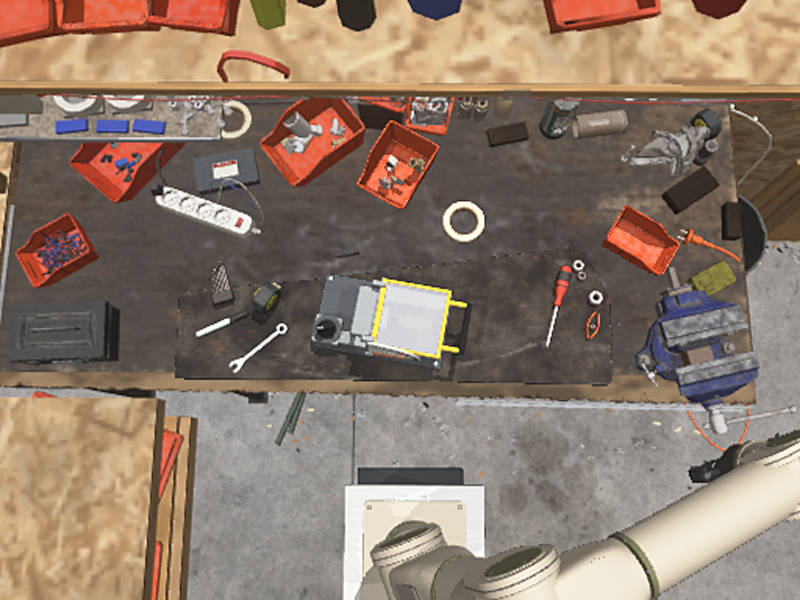

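Both pictures show the stand with its knob at the left (top ≈ (326,329), scene ≈ (333,350)) and the bar at the right (top ≈ (460,325)). The hood is shut and the pointer sits low. I'll enlarge both.

Run:
```python
import cv2,numpy as np
a=np.load("top0.npz")["color"][168:244,190:310,::-1]; b=np.load("scene0.npz")["color"][160:250,190:315,::-1]
cv2.imwrite("pics/a.png",cv2.resize(a,None,fx=6.5,fy=6.5,interpolation=cv2.INTER_CUBIC))
cv2.imwrite("pics/b.png",cv2.resize(b,None,fx=6.4,fy=6.4,interpolation=cv2.INTER_CUBIC))
```

```text
(no output)
```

View pics/a.png

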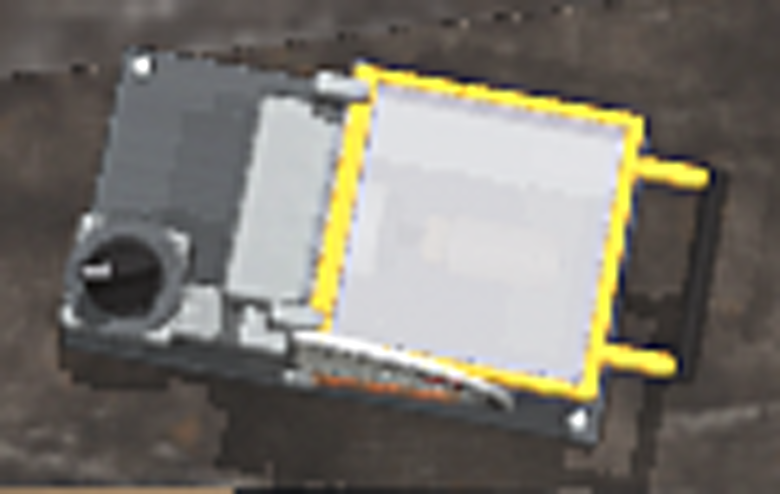

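View pics/b.png

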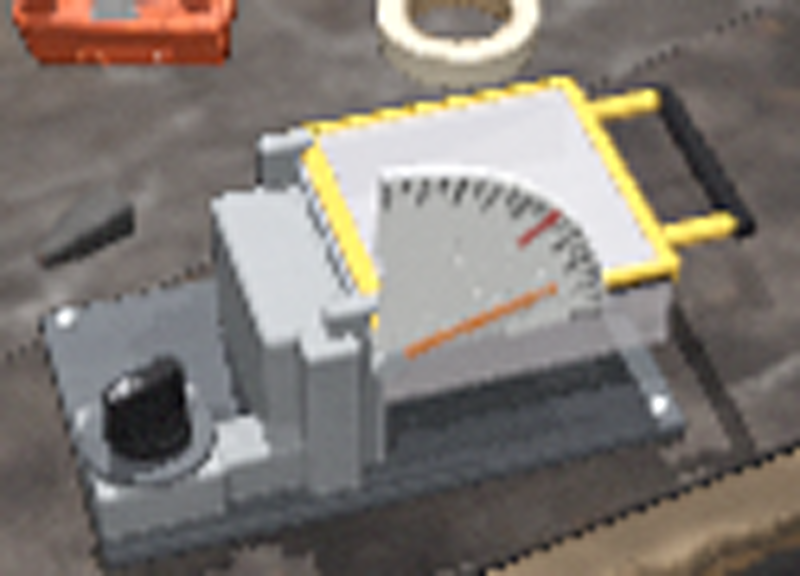

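The top crop shows the bar ends at (720,175) and (688,375), base corners at (128,48), (62,335) and (598,438), and the knob at ≈(125,275). In the scene crop the bar ends are at (668,88) and (745,232), base corners at (42,310) and (685,425), and the pointer tip at (555,288), below the red mark at ≈(540,228).

```bash
cat > h.py <<'E'
import numpy as np
from scipy.optimize import least_squares
from scipy.spatial.transform import Rotation as Ro
def proj(c,X):
    p=c["mtx"]@(c["R"]@np.asarray(X)+c["t"]); return p[:2]/p[2]
def st(p,L):
    a=p[2]; return np.array([p[0]+np.cos(a)*L[0]-np.sin(a)*L[1],p[1]+np.sin(a)*L[0]+np.cos(a)*L[1],L[2]+p[3]])
T=np.load("top0.npz");S=np.load("scene0.npz")
ta=lambda u,v:np.array([(u-3)/6.5+190,(v-3)/6.5+168]); sb=lambda u,v:np.array([(u-3)/6.4+190,(v-3)/6.4+160])
E
python3 - <<'E'
from h import *
obs=[(T,ta(718,175),(.059,-.2,.11)),(T,ta(686,376),(-.059,-.2,.11)),(T,ta(128,48),(.09,.145,.012)),(T,ta(62,335),(-.09,.145,.012)),(T,ta(598,438),(-.09,-.165,.012)),
(S,sb(666,88),(.059,-.2,.11)),(S,sb(745,230),(-.059,-.2,.11)),(S,sb(42,310),(.09,.145,.012)),(S,sb(685,425),(-.09,-.165,.012))]
f=lambda p:np.concatenate([proj(c,st(p,L))-u for c,u,L in obs])
r=least_squares(f,[.6,0,-.15,0],loss='soft_l1'); p=r.x
print(p,np.degrees(p[2])); print(f(p).reshape(-1,2).round(2).tolist()); np.save("p.npy",p)
# free triangulation of bar mid
g=lambda X:np.r_[proj(T,X)-(ta(718,175)+ta(686,376))/2, proj(S,X)-(sb(666,88)+sb(745,230))/2]
print("bar tri",least_squares(g,[.6,-.2,.1]).x,"model",st(p,(0,-.2,.11)))
print("mark",proj(S,st(p,(-.09,-.1*np.cos(.698),.11+.1*np.sin(.698)))),sb(540,228))
h=lambda a:proj(S,st(p,(-.092,-.088*np.cos(a[0]),.11+.088*np.sin(a[0]))))-sb(555,288)
a=least_squares(h,[.2]); print("pointer",a.x,a.fun,"deg",np.degrees(a.x))
k=st(p,(-.05,.112,.083)); print("knob",k,proj(T,k)*1-[190,168],(proj(T,k)-[190,168])*6.5+3,(proj(S,k)-[190,160])*6.4+3)
E
```

```text
[ 5.34228477e-01  8.43443773e-02 -1.86943494e-01 -5.50912948e-05] -10.711073242048437
[[0.45, -1.2], [-0.49, 0.51], [0.27, -1.6], [0.1, 0.65], [0.06, 0.81], [-0.8, 0.48], [0.1, 0.25], [-0.44, -0.03], [0.67, -0.55]]
bar tri [ 0.49484638 -0.11236526  0.11161307] model [ 0.49705717 -0.112171    0.10994491]
mark [274.07696178 194.61432898] [273.90625 195.15625]
pointer [0.26025476] [ 0.11484145 -0.03597197] deg [14.91149942]
knob [0.50591556 0.20368582 0.08294491] [18.22403005 39.74171057] [121.45619533 261.32111873] [142.55294526 384.48607466]
```

```bash
cat >> h.py <<'E'
def down(yaw): # tool x at world yaw (deg), z down
    return Ro.from_euler('z',yaw,degrees=True)*Ro.from_euler('x',180,degrees=True)
def plan(p0,q0,p1,R1,N):
    R0=Ro.from_quat(q0); w=(R0.inv()*R1).as_rotvec()/N; s=Ro.from_rotvec(w)
    M=np.zeros((3,3)); R=R0
    for k in range(N): M+=R.as_matrix(); R=R*s
    t=np.linalg.solve(M,np.asarray(p1)-p0)
    print(N,"t",(t/.025).round(3),"dr",(np.degrees(w)/4).round(3))
E
python3 - <<'E'
from h import *; from workcell import manip
o=manip.get_obs(); plan(o["position"]+[0,0,.1],o["ee_rot"],[.506,.204,.29],down(109.3),40)
E
```

```text
40 t [ 0.937 -0.101  0.013] dr [-0.    -0.    -0.563]
```

{"method": "jog_arm", "body": {"translation": [[0,0,-1],[0,0,-1],[0,0,-1],[0,0,-1]], "dr": [[0,0,0],[0,0,0],[0,0,0],[0,0,0]], "jaw": [0.6,0.6,0.6,0.6]}}

```text
clock: 0.5
position: [0.2065, -0.5896, 0.3039]
ee_rot: [0.986, 0.168, -0.0, -0.0]
ft_force: [-0.5, -1.0, 0.3]
grip_width: 0.601
grasp_force: 0.0
```

{"method": "jog_arm", "body": {"translation": [[0.937,-0.1,0.013],[0.937,-0.1,0.013],[0.937,-0.1,0.013],[0.937,-0.1,0.013],[0.937,-0.1,0.013],[0.937,-0.1,0.013],[0.937,-0.1,0.013],[0.937,-0.1,0.013],[0.937,-0.1,0.013],[0.937,-0.1,0.013]], "dr": [[0,0,-0.563],[0,0,-0.563],[0,0,-0.563],[0,0,-0.563],[0,0,-0.563],[0,0,-0.563],[0,0,-0.563],[0,0,-0.563],[0,0,-0.563],[0,0,-0.563]], "jaw": [0.6,0.6,0.6,0.6,0.6,0.6,0.6,0.6,0.6,0.6]}}

```text
clock: 1.5
position: [0.3984, -0.4525, 0.3001]
ee_rot: [0.934, 0.358, 0.0, 0.0]
ft_force: [-0.3, 0.4, -0.1]
grip_width: 0.603
grasp_force: 0.0
```

{"method": "jog_arm", "body": {"translation": [[0.937,-0.1,0.013],[0.937,-0.1,0.013],[0.937,-0.1,0.013],[0.937,-0.1,0.013],[0.937,-0.1,0.013],[0.937,-0.1,0.013],[0.937,-0.1,0.013],[0.937,-0.1,0.013],[0.937,-0.1,0.013],[0.937,-0.1,0.013]], "dr": [[0,0,-0.563],[0,0,-0.563],[0,0,-0.563],[0,0,-0.563],[0,0,-0.563],[0,0,-0.563],[0,0,-0.563],[0,0,-0.563],[0,0,-0.563],[0,0,-0.563]], "jaw": [0.6,0.6,0.6,0.6,0.6,0.6,0.6,0.6,0.6,0.6]}}

```text
clock: 2.5
position: [0.5217, -0.2535, 0.2968]
ee_rot: [0.846, 0.534, 0.0, 0.0]
ft_force: [0.5, 0.7, -0.4]
grip_width: 0.6
grasp_force: 0.0
```

{"method": "jog_arm", "body": {"translation": [[0.937,-0.1,0.013],[0.937,-0.1,0.013],[0.937,-0.1,0.013],[0.937,-0.1,0.013],[0.937,-0.1,0.013],[0.937,-0.1,0.013],[0.937,-0.1,0.013],[0.937,-0.1,0.013],[0.937,-0.1,0.013],[0.937,-0.1,0.013]], "dr": [[0,0,-0.563],[0,0,-0.563],[0,0,-0.563],[0,0,-0.563],[0,0,-0.563],[0,0,-0.563],[0,0,-0.563],[0,0,-0.563],[0,0,-0.563],[0,0,-0.563]], "jaw": [0.6,0.6,0.6,0.6,0.6,0.6,0.6,0.6,0.6,0.6]}}

```text
clock: 3.5
position: [0.5593, -0.0224, 0.2935]
ee_rot: [0.725, 0.689, -0.0, 0.0]
ft_force: [0.5, -0.6, 0.5]
grip_width: 0.6
grasp_force: 0.0
```

{"method": "jog_arm", "body": {"translation": [[0.937,-0.1,0.013],[0.937,-0.1,0.013],[0.937,-0.1,0.013],[0.937,-0.1,0.013],[0.937,-0.1,0.013],[0.937,-0.1,0.013],[0.937,-0.1,0.013],[0.937,-0.1,0.013],[0.937,-0.1,0.013],[0.937,-0.1,0.013]], "dr": [[0,0,-0.563],[0,0,-0.563],[0,0,-0.563],[0,0,-0.563],[0,0,-0.563],[0,0,-0.563],[0,0,-0.563],[0,0,-0.563],[0,0,-0.563],[0,0,-0.563]], "jaw": [0.6,0.6,0.6,0.6,0.6,0.6,0.6,0.6,0.6,0.6]}}

```text
clock: 4.5
position: [0.5056, 0.2054, 0.2903]
ee_rot: [0.577, 0.817, 0.0, 0.0]
ft_force: [0.6, -0.3, 0.1]
grip_width: 0.602
grasp_force: 0.0
```

Run:
```python
from h import *; from workcell import manip, optics
import cv2
o=manip.get_obs(); print({k:np.round(o[k],3) for k in("clock","joint_pos","position","ee_rot")})
c=optics.camera("wrist"); np.savez("w1.npz",**c); p=np.load("p.npy")
im=cv2.resize(c["color"][:,:,::-1],(800,600),interpolation=cv2.INTER_CUBIC); cv2.imwrite("pics/w1.png",im)
for L in [(-.05,.112,.09),(.09,.145,.012),(-.09,.145,.012),(0,-.2,.11)]: print(L,proj(c,st(p,L))*800/512)
print(-c["R"].T@c["t"])
```

```text
{'clock': np.float64(4.5), 'joint_pos': array([ 0.222,  0.202, -0.799,  1.497,  0.145,  1.503, -0.235]), 'position': array([0.506, 0.205, 0.29 ]), 'ee_rot': array([0.577, 0.817, 0.   , 0.   ])}
(-0.05, 0.112, 0.09) [399.36426688 264.04910441]
(0.09, 0.145, 0.012) [525.56002015 288.56375689]
(-0.09, 0.145, 0.012) [381.96611206 203.26582458]
(0, -0.2, 0.11) [289.2929725  548.73421516]
[0.48226775 0.27045463 0.46129648]
```

View pics/w1.png

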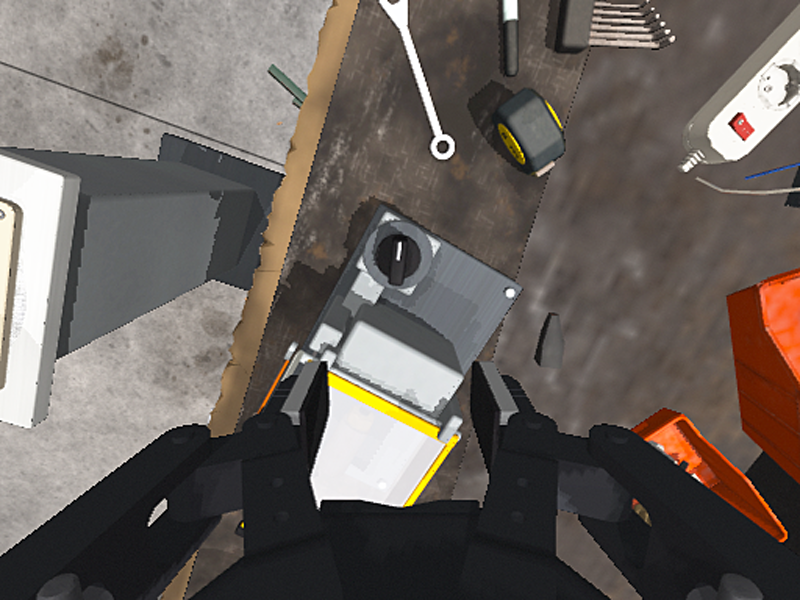

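The wrist view shows the knob bar upright at ≈(398,260), against a predicted (399,264). The base corners match the fit within a few pixels. I'll refine the knob centre numerically.

Run:
```python
from h import *; import cv2
c=np.load("w1.npz"); p=np.load("p.npy"); im=c["color"]; g=im.max(2)
s=512/800
u0,v0=(np.array([398,258])*s).astype(int); r=24
sub=g[v0-r:v0+r,u0-r:u0+r]; m=(sub<40).astype(np.uint8)
n,l,stt,cen=cv2.connectedComponentsWithStats(m); i=1+stt[1:,4].argmax()
print(stt[i],cen[i]+[u0-r,v0-r]); rr=cv2.minAreaRect(cv2.findContours((l==i).astype(np.uint8),0,2)[0][0]); print(rr)
for z in(.06,.09): print(z,proj(c,st(p,(-.05,.112,z))))
print(proj(c,st(p,(-.05,.112,.09))+np.array([np.cos(np.radians(109.3)),np.sin(np.radians(109.3)),0])*.021),proj(c,st(p,(-.05,.112,.09))-np.array([np.cos(np.radians(109.3)),np.sin(np.radians(109.3)),0])*.021))
for row in g[v0-22:v0+24:1,u0-24:u0+24:2]: print(' '.join('%3d'%x for x in row))
```

```text
[ 11   9  25  32 300] [249.59333333 161.6       ]
((20.688556671142578, 23.76453971862793), (21.354196548461914, 31.966323852539062), 17.65012550354004)
0.06 [255.59429792 165.20563479]
0.09 [255.5931308  168.99142682]
[255.65233347 153.79877308] [255.53573815 183.71959361]
 58  59  57  64  82  75 123 114  69  80 137 128 132 130 121 121 111  68  55  74  99  92  88  87
 62  61  56  80  78  70 106  70  77  80 110 134 132 126 117 118 121 115  63  45  47  92  91  90
 62  64  53  80  72  71  72  81  81  80  71  93 135 120 117 116 119 121 113  60  45  96  93  99
 66  62  51  77  83  76  79  78  83  78  78  77 129 122 116 116 119 116 125  97  71  40  82 106
 61  61  72  67  78 117  76  77  83  81  81  80  85 124 121 116 121 118 122 129  70  68  39 115
 60  55  81  70  73 137  78  79  81  77  78  71  68  66 122 119 119 117 120 131 108  77  69  91
 57  48  81  67 119 132  78  79  78  79  70  66  64  51 133 124 118 118 118 134 132  99  74  56
 59  52  83  65 135 133  77  82  80  71  36  28  23  23  55 118 121 120 119 132 132 123 112  74
 59  75  78  91 133 133  77  83  79  33  32  21  21  15  
[... 2890 characters left out ...]
 128 136 103 103 106 103 118
204 205 207 226 222 207 179 114 129 139  96  63  48  57 120 118 130 121 157 103 103 104 104 118
202 205 205 213 204 208 213 192  99 134 144 124 117 114 111 108 132 189 102 102 105 101 103 116
206 205 205 202 204 208 212 209  86  99 122 115 122 113 115 158 207 220  97 101 102 103 118 115
206 203 204 205 205 208 213 195  94  96 101  99 127 170 203 220 239 213  99 103 102 101 117 115
206 202 205 205 205 208 213 146  96 102 104  97  94 141 195 210 222 116 101 104 101 100 117 118
212 209 204 205 204 202 217  82  97 102 102 100 103  92 154 195 207  85 102 103 102 117 115 120
199 212 205 204 206 209 199  95  98 103  99 103 104 102  85 150 158  97 102 101 107 116 113 124
```

Run:
```python
from h import *
c=np.load("w1.npz"); p=np.load("p.npy"); g=c["color"].max(2).astype(float)
v=np.arange(155,165); u=np.arange(250,263); w=np.clip(g[155:165,250:263]-70,0,None); um=(w*u).sum(1)/w.sum(1); print(um.round(1))
sl=np.polyfit(v,um,1)[0]
# world direction of image line at z=.09 via ray-plane
def bp(uv,z):
    d=c["R"].T@np.linalg.solve(c["mtx"],[*uv,1]); o=-c["R"].T@c["t"]; return o+d*(z-o[2])/d[2]
A=bp((um.mean()-sl*10,150),.09);B=bp((um.mean()+sl*10,170),.09); d=A-B; print(sl,np.degrees(np.arctan2(d[1],d[0])))
print("line pt",bp((um.mean(),v.mean()),.09), "knob",st(p,(-.05,.112,.09)))
```

```text
[255.5 255.4 255.4 255.3 255.3 255.1 254.9 254.8 254.6 254.5]
-0.11934176756057088 102.71262583165269
line pt [0.50082736 0.21589213 0.09      ] knob [0.50591556 0.20368582 0.08994491]
```

Run:
```python
from h import *; from workcell import manip
o=manip.get_obs(); plan(o["position"],o["ee_rot"],[.505,.2037,.068],down(102.7),10)
```

```text
10 t [-0.026 -0.001  0.89 ] dr [ 0.    -0.002  0.182]
```

{"method": "jog_arm", "body": {"translation": [[-0.026,0,0.89],[-0.026,0,0.89],[-0.026,0,0.89],[-0.026,0,0.89],[-0.026,0,0.89],[-0.026,0,0.89],[-0.026,0,0.89],[-0.026,0,0.89],[-0.026,0,0.89],[-0.026,0,0.89]], "dr": [[0,0,0.182],[0,0,0.182],[0,0,0.182],[0,0,0.182],[0,0,0.182],[0,0,0.182],[0,0,0.182],[0,0,0.182],[0,0,0.182],[0,0,0.182]], "jaw": [0.6,0.6,0.6,0.6,0.6,0.6,0.6,0.6,0.6,0.6]}}

```text
clock: 5.55
position: [0.5079, 0.1981, 0.067]
ee_rot: [0.628, 0.778, 0.0, 0.0]
ft_force: [0.1, -0.6, -0.1]
grip_width: 0.604
grasp_force: 0.0
```

{"method": "jog_arm", "body": {"translation": [[0,0,0],[0,0,0],[0,0,0],[0,0,0],[0,0,0],[0,0,0],[0,0,0]], "dr": [[0,0,0],[0,0,0],[0,0,0],[0,0,0],[0,0,0],[0,0,0],[0,0,0]], "jaw": [0.4,0.2,0,0,0,0,0], "squeeze": 30}}

```text
clock: 6.25
position: [0.5083, 0.1974, 0.068]
ee_rot: [0.629, 0.778, 0.0, 0.0]
ft_force: [-0.0, -0.1, 0.7]
grip_width: -0.001
grasp_force: 0.0
```

Run:
```python
from h import *; from workcell import manip, optics
import cv2
o=manip.get_obs(); print(o["position"],o["grip_width"])
ims=[]
for n in("wrist","scene"):
    c=optics.camera(n); np.savez(n+"2.npz",**c); ims.append(c["color"][:,:,::-1])
print(-c["R"].T@c["t"])
a=cv2.resize(ims[0][120:320,150:360],(420,400)); b=cv2.resize(ims[1][170:260,190:275],(378,400),interpolation=cv2.INTER_CUBIC)
cv2.imwrite("pics/w2.png",np.hstack([a,b]))
```

```text
[0.50828316 0.19738053 0.06801696] -0.0014166044692085196
[-0.27652767  0.46607812  0.93213519]
```

View pics/w2.png

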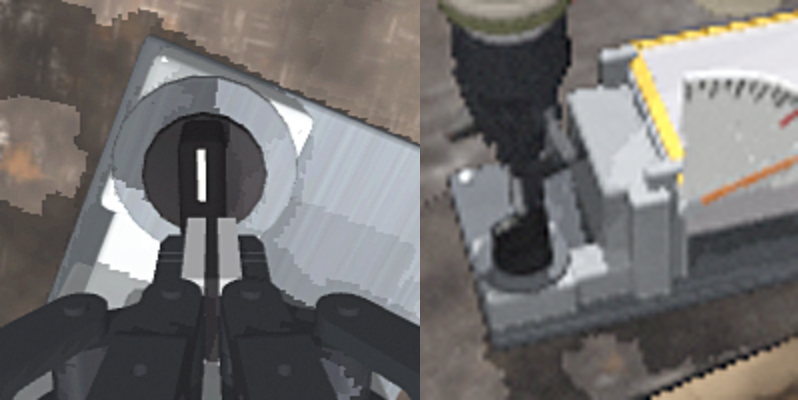

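The left crop (wrist) shows the disc at ≈(205,175) and the bar with its white line at (201,175). The closed fingertips end at ≈(212,218), off the bar's near end. The right crop (scene) shows the gripper beside the knob. The TCP looks offset along the bar, so I'll check the projections.

Run:
```python
from h import *; from workcell import manip
o=manip.get_obs(); p=np.load("p.npy"); c=np.load("wrist2.npz"); s=np.load("scene2.npz")
f=lambda uv:((uv-[150,120])*2).round()
R=Ro.from_quat(o["ee_rot"]).as_matrix()
print("tcp in crop",f(proj(c,o["position"])),"grasp",f(proj(c,o["position"]-.019*R[:,2])))
for L in [(-.05,.112,.06),(-.05,.112,.09),(.09,.145,.012),(-.09,.145,.012)]: print(L,f(proj(c,st(p,L))))
fs=lambda uv:((uv-[190,170])*4.446).round()
print("scene tcp",fs(proj(s,o["position"])))
C=-c["R"].T@c["t"];print("cam in tool",R.T@(C-o["position"]))
c1=np.load("w1.npz");print((-c1["R"].T@c1["t"]))
```

```text
tcp in crop [211. 204.] grasp [211. 228.]
(-0.05, 0.112, 0.06) [208. 178.]
(-0.05, 0.112, 0.09) [208. 211.]
(0.09, 0.145, 0.012) [528. 193.]
(-0.09, 0.145, 0.012) [150.  33.]
scene tcp [105. 230.]
cam in tool [ 6.90788291e-02  3.94273945e-05 -1.71175480e-01]
[0.48226775 0.27045463 0.46129648]
```

Run:
```python
from h import *; from workcell import manip
a=np.load("w1.npz"); c=np.load("wrist2.npz"); o=manip.get_obs(); R=Ro.from_quat(o["ee_rot"]).as_matrix()
for u,v in [((256,153.8),(250.5,193.5)),((254.4,166.3),(250.5,221.5))]:
    r=least_squares(lambda X:np.r_[proj(a,X)-u,proj(c,X)-v],[.5,.2,.09]); print(r.x,r.fun)
f=lambda uv:((uv-[150,120])*2).round()
for b in(0,.01,.02,.03,.04): print(b,f(proj(c,o["position"]+.011*R[:,0]-b*R[:,2])))
g=c["color"].max(2)[190:270:2,232:280:2]
for row in g: print(' '.join('%3d'%x for x in row))
```

```text
[0.49954982 0.22446641 0.09647061] [ 0.29720776  0.12008984 -0.12636696 -0.03337713]
[0.50309626 0.20734586 0.09374825] [ 0.14396007  0.04601606 -0.06232917 -0.01159116]
0 [211. 173.]
0.01 [211. 184.]
0.02 [211. 195.]
0.03 [211. 208.]
0.04 [211. 223.]
 58  57  56  59  29  35  38  39  37  39  40  39  38  34  28  34  40  80  76  79  80  81  46 155
 57  59  58  59  39  44  43  42  41  39  41  42  42  42  42  29  72  78  77  81  79  82  80  34
 59  57  59  60  42  41  44  43  44  97  87  42  44  43  38  36  70  78  79  80  80  82  82  76
 59  58  58  59  39  42  44  41 136 255 177  42  44  42  40  33  68  68  78  79  80  81  82  83
 62  59  59  59  41  43  46  40 133 255 173  39  42  44  41  36  70  68  78  79  78  80  81  80
 60  61  59  58  40  43  45  42 134 255 211  38  46  44  39  34  67  68  68  70  79  81  81  82
 60  60  61  60  39  45  46  42  96 255 253  38  45  42  42  34  71  68  71  72  80  81  82  81
 59  61  61  60  37  43  45  41  96 255 252  37  44  45  40  35  71  69  73  73  81  81  82  81
 62  62  61  61  39  42  44  40  97 255 252  38  44  45  41  34  69  70  70  69 
[... 2291 characters left out ...]
 163 164 134  42  55  55  52
 55  54  54  52  74 166 162 162 162 166  58  42  44  50 173 163 163 162 164 172  44  55  55  55
 54  55  55  53 102 172 164 159 159 163  57  44  43  39 173 157 158 161 164 138  43  45  45  45
 51  56  55  54  50  42  38 209 238 235  91  64  66  63 245 233 244 135  35  46  48  55  55  52
 55  56  53  56  55  53  51  47  67 244  93  65  66  62 246 180  35  52  53  53  54  56  53  56
 56  54  53  53  53  47  53  54  48 128  68  67  66  63 249  39  54  52  56  54  55  53  53  54
 70  70  62  69  59  50  54  53  52  71  77  66  65  65 196  51  52  53  53  60  70  70  61  69
 68  74  70  66  57  51  55  54  54  48  46  55  68  64  39  53  53  55  53  54  70  73  72  70
```

{"method": "jog_arm", "body": {"translation": [[0.27,-0.12,0],[0,0,0],[0,0,0],[0,0,0.16],[0,0,0.16],[0,0,0]], "dr": [[0,0,0],[0,0,0],[0,0,0],[0,0,0],[0,0,0],[0,0,0]], "jaw": [0.4,0.4,0.4,0.4,0.4,0.4]}}

```text
clock: 6.95
position: [0.5034, 0.203, 0.0589]
ee_rot: [0.629, 0.778, -0.001, -0.0]
ft_force: [-0.3, -0.2, -0.1]
grip_width: 0.399
grasp_force: 0.0
```

{"method": "jog_arm", "body": {"translation": [[0,0,0],[0,0,0],[0,0,0],[0,0,0],[0,0,0]], "dr": [[0,0,0],[0,0,0],[0,0,0],[0,0,0],[0,0,0]], "jaw": [0,0,0,0,0]}}

```text
clock: 7.45
position: [0.5043, 0.2034, 0.0599]
ee_rot: [0.629, 0.778, 0.0, 0.0]
ft_force: [3.6, 0.1, -1.5]
grip_width: 0.146
grasp_force: 29.3
```

{"method": "jog_arm", "body": {"translation": [[0,-0.02,0],[0,0,0],[0,0,0.16],[0,0,0.16],[0,0,0]], "dr": [[0,0,0],[0,0,0],[0,0,0],[0,0,0],[0,0,0]], "jaw": [0.35,0.35,0.35,0.35,0.35]}}

```text
clock: 7.95
position: [0.5028, 0.203, 0.051]
ee_rot: [0.629, 0.778, -0.001, -0.0]
ft_force: [0.0, -0.4, -0.4]
grip_width: 0.353
grasp_force: 0.0
```

{"method": "jog_arm", "body": {"translation": [[0,0,0],[0,0,0],[0,0,0],[0,0,0],[0,0,0]], "dr": [[0,0,0],[0,0,0],[0,0,0],[0,0,0],[0,0,0]], "jaw": [0,0,0,0,0]}}

```text
clock: 8.45
position: [0.5041, 0.2034, 0.0519]
ee_rot: [0.629, 0.778, 0.001, 0.0]
ft_force: [6.1, 1.6, -4.4]
grip_width: 0.151
grasp_force: 32.9
```

Run:
```python
from h import *; from workcell import manip, optics
o=manip.get_obs(); print(o["position"],o["torque"],o["joint_pos"].round(2)); plan(o["position"],o["ee_rot"],o["position"],down(9.3),30)
x=Ro.from_quat(o["ee_rot"]).as_matrix()[:,0];print(np.degrees(np.arctan2(x[1],x[0])))
```

```text
[0.5040845  0.20337495 0.05189941] [ 0.32278257 -0.99538512  0.04311371] [ 0.15  0.39 -0.73  1.82  0.3   1.05 -0.48]
30 t [ 0.  0. -0.] dr [ 0.    -0.001  0.773]
102.08149041133099
```

{"method": "jog_arm", "body": {"translation": [[0,0.06,0],[0,0,0],[0,0,0],[0,0,0],[0,0,0],[0,0,0],[0,0,0],[0,0,0],[0,0,0],[0,0,0]], "dr": [[0,0,0.773],[0,0,0.773],[0,0,0.773],[0,0,0.773],[0,0,0.773],[0,0,0.773],[0,0,0.773],[0,0,0.773],[0,0,0.773],[0,0,0.773]], "jaw": [0,0,0,0,0,0,0,0,0,0], "squeeze": 40}}

```text
clock: 9.45
position: [0.5031, 0.2035, 0.0518]
ee_rot: [0.814, 0.581, -0.002, -0.0]
ft_force: [-6.7, -2.4, 7.3]
grip_width: 0.145
grasp_force: 43.1
```

{"method": "jog_arm", "body": {"translation": [[0,0,0],[0,0,0],[0,0,0],[0,0,0],[0,0,0],[0,0,0],[0,0,0],[0,0,0],[0,0,0],[0,0,0]], "dr": [[0,0,0.773],[0,0,0.773],[0,0,0.773],[0,0,0.773],[0,0,0.773],[0,0,0.773],[0,0,0.773],[0,0,0.773],[0,0,0.773],[0,0,0.773]], "jaw": [0,0,0,0,0,0,0,0,0,0]}}

```text
clock: 10.45
position: [0.5023, 0.2043, 0.0518]
ee_rot: [0.939, 0.344, -0.002, -0.0]
ft_force: [-10.6, -0.3, 8.1]
grip_width: 0.152
grasp_force: 43.3
```

{"method": "jog_arm", "body": {"translation": [[0,0,0],[0,0,0],[0,0,0],[0,0,0],[0,0,0],[0,0,0],[0,0,0],[0,0,0],[0,0,0],[0,0,0]], "dr": [[0,0,0.773],[0,0,0.773],[0,0,0.773],[0,0,0.773],[0,0,0.773],[0,0,0.773],[0,0,0.773],[0,0,0.773],[0,0,0.773],[0,0,0.773]], "jaw": [0,0,0,0,0,0,0,0,0,0]}}

```text
clock: 11.45
position: [0.5019, 0.2053, 0.0518]
ee_rot: [0.997, 0.081, -0.002, -0.0]
ft_force: [-10.4, 3.0, 7.4]
grip_width: 0.149
grasp_force: 43.2
```

{"method": "jog_arm", "body": {"translation": [[0,0,0],[0,0,0]], "dr": [[0,0,0],[0,0,0]], "jaw": [0,0]}}

```text
clock: 11.65
position: [0.502, 0.2053, 0.0519]
ee_rot: [0.997, 0.082, -0.002, -0.0]
ft_force: [-11.6, 2.9, 7.2]
grip_width: 0.151
grasp_force: 43.2
```

Run:
```python
from h import *; from workcell import manip, optics
import cv2
o=manip.get_obs(); x=Ro.from_quat(o["ee_rot"]).as_matrix()[:,0];print(o["position"],np.degrees(np.arctan2(x[1],x[0])),o["joint_pos"].round(2))
p=np.load("p.npy")
c=optics.camera("scene"); np.savez("scene3.npz",**c)
for a in (.654,.698,.742): print(a,(proj(c,st(p,(-.092,-.088*np.cos(a),.11+.088*np.sin(a))))-[240,175])*10)
cv2.imwrite("pics/s3.png",cv2.resize(c["color"][175:235,235:305,::-1],None,fx=8,fy=8,interpolation=cv2.INTER_CUBIC))
im=c["color"].astype(int); m=(im[...,0]>170)&(im[...,1]>70)&(im[...,1]<150)&(im[...,2]<90); v,u=np.nonzero(m[175:235,240:300]); print(list(zip((u+240).tolist(),(v+175).tolist())))
```

```text
[0.50195974 0.20529352 0.05185229] 9.44780619764204 [-0.07  0.33 -0.47  1.83  0.17  1.03 -2.01]
0.654 [320.39974393 231.07275625]
0.698 [313.12869308 225.29214686]
0.742 [305.40205594 219.83843295]
[(284, 180), (287, 185), (288, 187), (291, 192), (297, 194), (298, 197), (271, 198), (268, 201), (267, 202), (266, 203), (289, 203), (264, 204), (265, 204), (263, 205), (262, 206), (263, 206), (261, 207), (260, 208), (259, 209), (257, 210), (258, 210), (256, 211), (257, 211), (255, 212), (254, 213)]
```

View pics/s3.png

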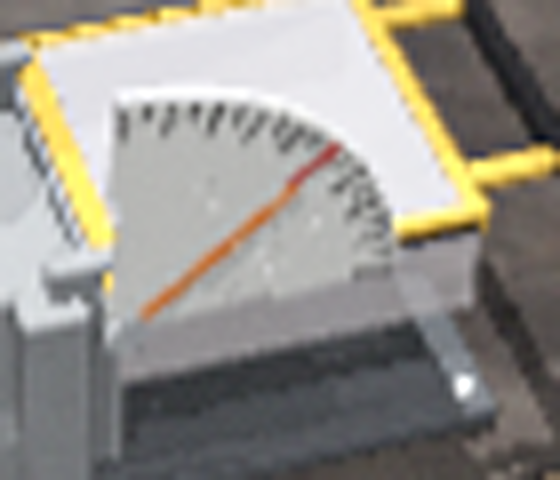

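The pointer lies collinear with the red mark (red at ≈(315,165), orange tip at ≈(290,195)) and the hood is shut. I'll release, then go up and over to the bar.

{"method": "jog_arm", "body": {"translation": [[0,0,0],[0,0,0],[0,0,-0.5],[0,0,-1],[0,0,-1],[0,0,-1],[0,0,-1],[0,0,-1],[0,0,-1],[0,0,-1]], "dr": [[0,0,0],[0,0,0],[0,0,0],[0,0,0],[0,0,0],[0,0,0],[0,0,0],[0,0,0],[0,0,0],[0,0,0]], "jaw": [0.35,0.35,0.35,0.35,0.35,0.35,0.35,0.35,0.35,0.35]}}

```text
clock: 12.7
position: [0.5048, 0.2034, 0.2415]
ee_rot: [0.997, 0.081, 0.001, -0.0]
ft_force: [0.9, 0.2, 0.3]
grip_width: 0.349
grasp_force: 0.0
```

Run:
```python
from h import *; from workcell import manip, optics
c=optics.camera("scene"); p=np.load("p.npy"); im=c["color"].astype(int)
m=(im[...,0]>150)&(im[...,0]-im[...,2]>80)&(im[...,1]<150)&(im[...,1]>60); v,u=np.nonzero(m[190:220,250:275]); u=u+250;v=v+190
P=lambda a,r:proj(c,st(p,(-.092,-r*np.cos(a),.11+r*np.sin(a))))
k=np.polyfit(u,v,1); print(len(u),k)
for d in(35,37.5,40,42.5,45): 
    a=np.radians(d); q=P(a,.088);w=P(a,.04); print(d,(q[1]-w[1])/(q[0]-w[0]), "off", q[1]-np.polyval(k,q[0]), w[1]-np.polyval(k,w[0]))
o=manip.get_obs(); print(o["position"]); plan(o["position"],o["ee_rot"],[.496,-.112,.245],down(-10.7),14)
```

```text
28 [ -0.86140118 431.66517942]
35 -0.7304400541035188 off 1.9496738442000492 0.3099919073586648
37.5 -0.7800241965598403 off 0.7640517048682796 -0.22563775371006045
40 -0.8330795864580756 off -0.43035576964842903 -0.763899880236778
42.5 -0.8902092458658809 off -1.631202043030413 -1.303751128999039
45 -0.9521463259872943 off -2.8360960957595864 -1.8441388076548435
[0.5062555  0.204271   0.24584576]
14 t [-0.03   0.908  0.002] dr [-0.002 -0.006  0.358]
```

{"method": "jog_arm", "body": {"translation": [[-0.03,0.908,0],[-0.03,0.908,0],[-0.03,0.908,0],[-0.03,0.908,0],[-0.03,0.908,0],[-0.03,0.908,0],[-0.03,0.908,0]], "dr": [[0,0,0.358],[0,0,0.358],[0,0,0.358],[0,0,0.358],[0,0,0.358],[0,0,0.358],[0,0,0.358]], "jaw": [0.35,0.35,0.35,0.35,0.35,0.35,0.35]}}

```text
clock: 13.45
position: [0.5134, 0.0429, 0.2392]
ee_rot: [1.0, -0.007, -0.0, 0.0]
ft_force: [0.9, 0.9, 0.1]
grip_width: 0.351
grasp_force: 0.0
```

{"method": "jog_arm", "body": {"translation": [[-0.03,0.908,0],[-0.03,0.908,0],[-0.03,0.908,0],[-0.03,0.908,0],[-0.03,0.908,0],[-0.03,0.908,0],[-0.03,0.908,0],[0,0,0],[0,0,0]], "dr": [[0,0,0.358],[0,0,0.358],[0,0,0.358],[0,0,0.358],[0,0,0.358],[0,0,0.358],[0,0,0.358],[0,0,0],[0,0,0]], "jaw": [0.35,0.35,0.35,0.35,0.35,0.35,0.35,0.35,0.35]}}

```text
clock: 14.35
position: [0.4944, -0.1134, 0.2393]
ee_rot: [0.996, -0.094, 0.0, -0.0]
ft_force: [-0.7, -0.9, -0.5]
grip_width: 0.349
grasp_force: 0.0
```

Run:
```python
from h import *; from workcell import manip, optics
import cv2
o=manip.get_obs(); p=np.load("p.npy"); R=Ro.from_quat(o["ee_rot"]).as_matrix(); print(o["position"],o["joint_pos"].round(2),np.degrees(np.arctan2(R[1,0],R[0,0])))
c=optics.camera("wrist"); np.savez("w4.npz",**c); s=800/512
for L in [(.059,-.2,.11),(0,-.2,.11),(-.059,-.2,.11)]: print(L,proj(c,st(p,L))*s)
print("tcp",proj(c,o["position"])*s, "tcp-30",proj(c,o["position"]-.03*R[:,2])*s)
cv2.imwrite("pics/w4.png",cv2.resize(c["color"][:,:,::-1],(800,600),interpolation=cv2.INTER_CUBIC))
plan(o["position"],o["ee_rot"],[.496,-.112,.06],down(-10.7),10)
```

```text
[ 0.49435898 -0.11335177  0.239304  ] [ 0.33  0.06 -0.2   1.7   0.01  1.38 -1.63] -10.789159108858204
(0.059, -0.2, 0.11) [394.1410779  195.58003833]
(0, -0.2, 0.11) [394.59564661 279.58798011]
(-0.059, -0.2, 0.11) [395.00427034 355.10492018]
tcp [395.84154766 351.50162353] tcp-30 [395.36623007 383.13424266]
10 t [ 0.005 -0.006  0.717] dr [-0.    -0.    -0.002]
```

View pics/w4.png

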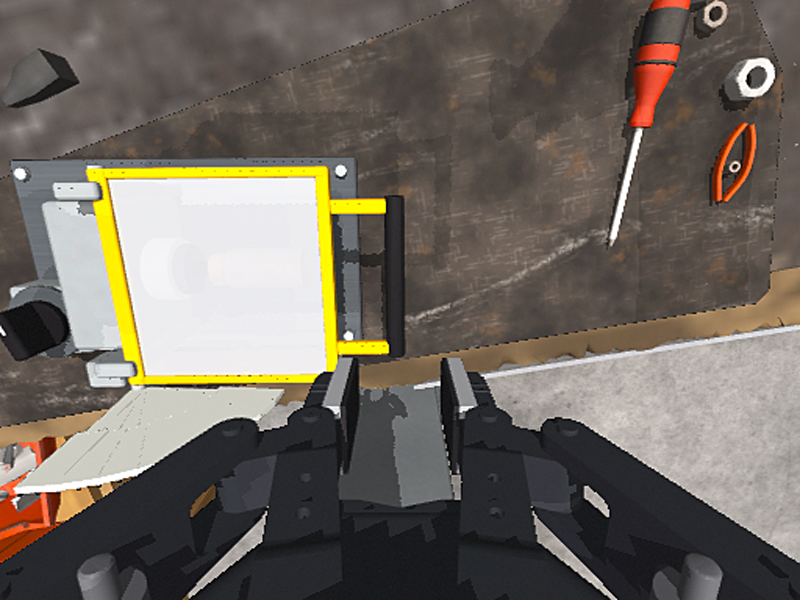

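The bar spans rows 196–355 at column 395, exactly as predicted, and the fingers are centred on it. Next I descend and grip.

{"method": "jog_arm", "body": {"translation": [[0,0,0.717],[0,0,0.717],[0,0,0.717],[0,0,0.717],[0,0,0.717],[0,0,0.717],[0,0,0.717],[0,0,0.717],[0,0,0.717],[0,0,0.717]], "dr": [[0,0,0],[0,0,0],[0,0,0],[0,0,0],[0,0,0],[0,0,0],[0,0,0],[0,0,0],[0,0,0],[0,0,0]], "jaw": [0.28,0.28,0.28,0.28,0.28,0.28,0.28,0.28,0.28,0.28]}}

```text
clock: 15.4
position: [0.4948, -0.1116, 0.0594]
ee_rot: [0.996, -0.092, 0.0, -0.0]
ft_force: [0.4, -0.8, 0.5]
grip_width: 0.278
grasp_force: 0.0
```

{"method": "jog_arm", "body": {"translation": [[0,0,0],[0,0,0],[0,0,0],[0,0,0],[0,0,0]], "dr": [[0,0,0],[0,0,0],[0,0,0],[0,0,0],[0,0,0]], "jaw": [0.1,0,0,0,0], "squeeze": 30}}

```text
clock: 15.9
position: [0.4934, -0.1097, 0.0597]
ee_rot: [0.996, -0.092, -0.002, -0.001]
ft_force: [-3.3, 7.2, -1.5]
grip_width: 0.155
grasp_force: 30.4
```

Run:
```python
from h import *; from workcell import manip, optics
import cv2
o=manip.get_obs(); p=np.load("p.npy"); print(o["position"],o["torque"])
ims=[]
for n in("wrist","scene"):
    c=optics.camera(n); np.savez(n+"5.npz",**c); ims.append(c["color"][:,:,::-1])
a=cv2.resize(ims[0][120:320,150:360],(420,400)); b=cv2.resize(ims[1][150:240,230:315],(378,400),interpolation=cv2.INTER_CUBIC)
cv2.imwrite("pics/w5.png",np.hstack([a,b]))
```

```text
[ 0.49338908 -0.1097037   0.05974211] [1.40359818 0.81282929 0.06063238]
```

View pics/w5.png

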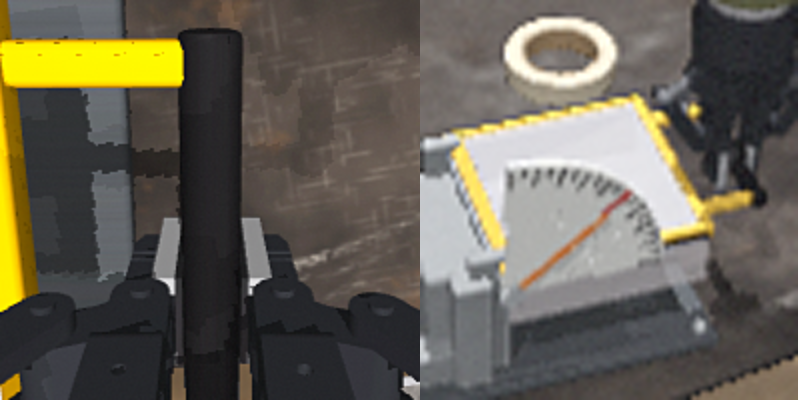

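The wrist crop shows the bar held between the pads (≈(212,290)). In the scene crop the pointer is on the red mark and the hood is shut. I'll work out the lifting arc.

Run:
```python
from h import *; from workcell import manip
N=20; P=[];Rs=[]
for k in range(N+1):
    a=np.radians(2*k); Rk=Ro.from_rotvec([-a/2,0,0])*Ro.from_euler('x',180,degrees=True)
    bar=np.array([0,-.2*np.cos(a),.2*np.sin(a)]); P.append(bar-Rk.apply([0,0,-.05])); Rs.append(Rk)
for k in range(N):
    print(k,(Rs[k].inv().apply(P[k+1]-P[k])/.025).round(3),(np.degrees((Rs[k].inv()*Rs[k+1]).as_rotvec())/4).round(3))
```

```text
0 [ 0.    0.03 -0.28] [-0.25  0.    0.  ]
1 [ 0.     0.025 -0.279] [-0.25  0.    0.  ]
2 [ 0.     0.02  -0.279] [-0.25  0.    0.  ]
3 [ 0.     0.015 -0.279] [-0.25  0.    0.  ]
4 [ 0.     0.011 -0.278] [-0.25  0.    0.  ]
5 [ 0.     0.006 -0.278] [-0.25  0.    0.  ]
6 [ 0.     0.001 -0.277] [-0.25  0.    0.  ]
7 [ 0.    -0.004 -0.277] [-0.25  0.    0.  ]
8 [ 0.    -0.009 -0.276] [-0.25  0.    0.  ]
9 [ 0.    -0.014 -0.275] [-0.25  0.    0.  ]
10 [ 0.    -0.018 -0.274] [-0.25  0.    0.  ]
11 [ 0.    -0.023 -0.273] [-0.25  0.    0.  ]
12 [ 0.    -0.028 -0.272] [-0.25  0.    0.  ]
13 [ 0.    -0.033 -0.271] [-0.25  0.    0.  ]
14 [ 0.    -0.037 -0.27 ] [-0.25  0.    0.  ]
15 [ 0.    -0.042 -0.269] [-0.25  0.    0.  ]
16 [ 0.    -0.047 -0.267] [-0.25  0.    0.  ]
17 [ 0.    -0.051 -0.266] [-0.25  0.    0.  ]
18 [ 0.    -0.056 -0.264] [-0.25  0.    0.  ]
19 [ 0.    -0.061 -0.263] [-0.25  0.    0.  ]
```

{"method": "jog_arm", "body": {"translation": [[0,0.03,-0.28],[0,0.025,-0.279],[0,0.02,-0.279],[0,0.015,-0.279],[0,0.011,-0.278],[0,0.006,-0.278],[0,0.001,-0.277],[0,-0.004,-0.277],[0,-0.009,-0.276],[0,-0.014,-0.275]], "dr": [[-0.25,0,0],[-0.25,0,0],[-0.25,0,0],[-0.25,0,0],[-0.25,0,0],[-0.25,0,0],[-0.25,0,0],[-0.25,0,0],[-0.25,0,0],[-0.25,0,0]], "jaw": [0,0,0,0,0,0,0,0,0,0]}}

```text
clock: 17.0
position: [0.494, -0.1059, 0.1287]
ee_rot: [0.992, -0.091, -0.01, 0.086]
ft_force: [-2.2, 10.0, -6.8]
grip_width: 0.154
grasp_force: 31.0
```

{"method": "jog_arm", "body": {"translation": [[0,-0.018,-0.274],[0,-0.023,-0.273],[0,-0.028,-0.272],[0,-0.033,-0.271],[0,-0.037,-0.27],[0,-0.042,-0.269],[0,-0.047,-0.267],[0,-0.051,-0.266],[0,-0.056,-0.264],[0,-0.061,-0.263]], "dr": [[-0.25,0,0],[-0.25,0,0],[-0.25,0,0],[-0.25,0,0],[-0.25,0,0],[-0.25,0,0],[-0.25,0,0],[-0.25,0,0],[-0.25,0,0],[-0.25,0,0]], "jaw": [0,0,0,0,0,0,0,0,0,0]}}

```text
clock: 18.0
position: [0.4987, -0.0795, 0.1901]
ee_rot: [0.981, -0.09, -0.018, 0.172]
ft_force: [0.0, 11.8, -14.2]
grip_width: 0.154
grasp_force: 31.5
```

{"method": "jog_arm", "body": {"translation": [[0,0,0],[0,0,0],[0,0,0],[0,0,0]], "dr": [[0,0,0],[0,0,0],[0,0,0],[0,0,0]], "jaw": [0,0,0,0]}}

```text
clock: 18.4
position: [0.4987, -0.0796, 0.1899]
ee_rot: [0.981, -0.09, -0.018, 0.171]
ft_force: [-1.3, 9.4, -11.9]
grip_width: 0.153
grasp_force: 31.5
```

Run:
```python
from h import *; from workcell import manip, optics
import cv2
o=manip.get_obs(); p=np.load("p.npy"); R=Ro.from_quat(o["ee_rot"]).as_matrix()
b=o["position"]-.05*R[:,2]; H=st(p,(0,0,.11)); yv=np.array([-np.sin(p[2]),np.cos(p[2]),0])
d=-(b-H)@yv; z=b[2]-.11; print("bar",b,"r",np.hypot(d,z),"ang",np.degrees(np.arctan2(z,d)), "asin",np.degrees(np.arcsin(z/.2)))
c=optics.camera("scene"); np.savez("scene6.npz",**c)
im=c["color"][:,:,::-1].copy(); 
x0,y0,s=225,110,6
a=cv2.resize(im[y0:y0+100,x0:x0+120],None,fx=s,fy=s,interpolation=cv2.INTER_CUBIC)
for dg,col in((36,(255,0,0)),(40,(0,255,0)),(44,(0,0,255))):
  t=np.radians(dg)
  for x in(-.059,.059):
    q=(proj(c,st(p,(x,-.2*np.cos(t),.11+.2*np.sin(t))))-[x0,y0]+.5)*s; cv2.circle(a,tuple(int(v) for v in q),3,col,-1)
  # hood front-side line at x=-.075 from hinge
  for r in (.12,.164): 
    q=(proj(c,st(p,(-.075,-r*np.cos(t),.11+r*np.sin(t))))-[x0,y0]+.5)*s; cv2.circle(a,tuple(int(v) for v in q),2,col,-1)
cv2.imwrite("pics/s6.png",a)
```

```text
bar [ 0.50199619 -0.06299954  0.23691666] r 0.1970751639647372 ang 40.090837191982615 asin 39.38908570984394
```

View pics/s6.png

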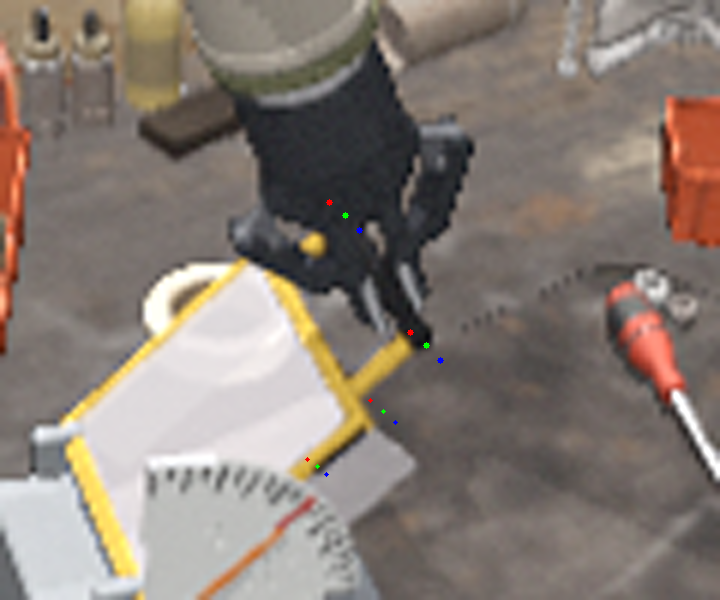

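The near end of the bar sits on the green 40° overlay dot (≈(425,341)). The kinematics also give about 40°, the pointer is still on the red mark, and the grip is firm and steady.

```bash
python3 -c "
from workcell import manip
print(manip.hand_in())"
```

```text
the job is handed in; nothing more can be done
None
```

I handed the job in at about 18.5 s with the pointer on the red 40-degree mark and the hood held steady by its bar at about 40 degrees; the hand-in returned no verdict.

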